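# Rock a packed sanding block out of its tote

### The job

The sanding blocks lie packed side by side in the plywood tote. Press down the raised near end of the round-nosed block so that it rocks over the ridge and its far end stands up, then take it by that end, reaching in at a slant under the carrying bar, and lower it gently, cork sole flat, onto the middle of the plywood stack and lengthways along it. Let go only once it rests there, leave the four square blocks lying as they are, and keep the glue bottle standing.

Things in the scene. Friction and masses are not known exactly. Their poses are not given: they have to be found in the camera images.
- tote: Fixed plywood tote, 200 mm (x) by 268 mm (y), origin at the centre of its underside, z up, its -x (near) end towards the robot, turned 20 to 43 degrees to the left. End walls (inner faces at x = -92 and 92 mm) are 24 mm high, side walls 45 mm high, 8 mm thick. Five blocks lie in it along x, side by side and touching, 50.4 mm apart, at the start all on the far slope: far end down, near end up, its top about 109 mm above the table
- tote_ridge (a point): Middle of the ridge of the tote's roof-shaped floor, 38 mm high, along the tote's y at its x = 0; two slopes fall 22 degrees from it to -x and +x. A block is stable on either slope: pressed down by its near end with a newton or so, it tips over the ridge and stays with its far end up, standing some 40 to 60 mm above its neighbours there
- tote_bar (a point): Middle of the tote's round carrying bar, 24 mm thick, along the tote's y above the far half (tote x = 66, z = 195 mm), on two uprights 28 mm wide at y = +-130 mm. It stops a gripper that comes straight down on the far ends; one that leans back towards the robot by about 30 to 45 degrees passes under it
- round_block: The wanted beech sanding block, 180 x 50 x 40 mm with a 6 mm cork sole, 0.15 to 0.3 kg, told from the others by its near end, half-round in plan (radius 25 mm). Origin at the centre of its sole, x along its length to the square far end (sides flat from x = -65 to 90 mm), z out of its top. In one of the tote's three middle places, at the start pitched 22 degrees, far end down
- square_block1: a square-ended beech sanding block, 180 x 50 x 40 mm, one of four alike, lying in the tote beside the round-nosed one; origin at the centre of its cork sole, x along its length, z out of its top. It must stay as it lies
- square_block2: a square-ended beech sanding block, 180 x 50 x 40 mm, one of four alike, lying in the tote beside the round-nosed one; origin at the centre of its cork sole, x along its length, z out of its top. It must stay as it lies
- square_block3: a square-ended beech sanding block, 180 x 50 x 40 mm, one of four alike, lying in the tote beside the round-nosed one; origin at the centre of its cork sole, x along its length, z out of its top. It must stay as it lies
- square_block4: a square-ended beech sanding block, 180 x 50 x 40 mm, one of four alike, lying in the tote beside the round-nosed one; origin at the centre of its cork sole, x along its length, z out of its top. It must stay as it lies
- stack: Fixed stack of plywood sheets, 250 mm (its x) by 150 mm (its y), origin at the centre of its underside on the table, z up. The number of sheets differs from start to start: its top is 35 to 75 mm above the table and the height is not reported; look or feel for it
- glue: Glue bottle standing on the table, 64 mm in diameter, 170 mm tall, origin at the centre of its foot. To be left standing
Things that resemble listed ones, but are neither listed nor needed, are in the scene too. Leave any green or orange look-alike of the square_block4 alone.

How it is judged:
On the way, in this order (a step that is already met when the one before it is completed fails the run):
1. the round-nosed block is rocked over the ridge: its far end stands up (angle between round_block's own x axis and vertical below 1.35 rad and horizontal distance between round_block and tote below 0.12 m), for 0.2 s.
2. it is lifted clear of the tote (height (world z) of round_block above 0.09 m and contact force between round_block and tote below 0.05 N), for 0.1 s.
3. it is set down, not dropped: it rests on the stack while still in the fingers (contact force between round_block and stack above 0.5 N and contact force between the fingers and round_block above 0.5 N), for 0.1 s.
At the end, for the whole second after the job is handed in: The round-nosed block lies still on the stack, sole flat (4 deg), centre within 35 mm along and 30 mm across of the stack's middle, lengthways within 14 deg; the square blocks lie in the tote far end down, within 20 mm of their start; the glue bottle stands upright (contact force between round_block and stack above 0.5 N and angle between round_block's own z axis and vertical below 0.07 rad and x of round_block in the frame of stack between -0.035 and 0.035 m and y of round_block in the frame of stack between -0.03 and 0.03 m and angle between the x axis of round_block and the x axis of stack, either way round below 0.25 rad and linear speed of round_block below 0.02 m/s and angle between each of square_block1, square_block2, square_block3, square_block4's own x axis and vertical above 1.75 rad and distance of each of square_block1, square_block2, square_block3, square_block4 from where it was at the start of the episode below 0.02 m and angle between glue's own z axis and vertical below 0.2 rad); the robot touches nothing.
It fails at once if a square block is rocked over or taken from its place (angle between any of square_block1, square_block2, square_block3, square_block4's own x axis and vertical below 1.62 rad or distance of any of square_block1, square_block2, square_block3, square_block4 from where it was at the start of the episode above 0.035 m).
It fails at once if the block is driven hard into the stack (over 90 N) (contact force between round_block and stack above 90 N).
It fails at once if the glue bottle is knocked over (angle between glue's own z axis and vertical above 0.5 rad).
It also fails if it takes over 61 s, if anything falls off the work surface, if the arm or the gripper's body presses on something with over 40 N, if the wrist force passes 120 N, or if a joint passes its speed limit or range.

### The arm

A 7-joint arm with a two-finger parallel gripper is mounted at the origin on the work surface. World frame = base frame: x ahead of the robot, y to its left, z up, the work surface at z = 0. Lengths are in m, angles in rad, forces in N, time in s.
With the tool pointing down it reaches from about 0.425 to 0.925 m from the base axis. Payload 6.8 kg.
Tool frame: the origin (TCP) lies midway between the tips of the shut fingers; the grasp point (between the pads) lies 19 mm behind it; z points along the fingers, y is the line along which they close (so a half turn about z gives the same grasp; the last joint's range is limited). The gripper opens to 85 mm and grips with 20 to 120 N. Pads are 22 mm wide; open, the fingers measure 114 mm over their backs; the gripper's body (76 mm by 85 mm) begins 54 mm behind the grasp point. The pads swing forward as they close: fully open they stand 13 mm farther back than shut.
Start: joints at [-1.457, 0.477, 0.022, 1.555, -0.011, 1.109, -0.083], TCP at [0.148, 0.658, 0.231] pointing down, gripper open.
Joint ranges: [-2.96, 2.96], [-0.34, 2.1], [-1.41, 1.46], [0.24, 2.44], [-1.37, 4.51], [0.17, 1.92], [-2.96, 2.96]. Speed limits (rad/s): [2.39, 2.39, 3.14, 3.14, 3.14, 3.14, 3.14].

### API

Orientations are given as a unit quaternion [w, x, y, z].
In Python, from station import bot, imaging gives the robot as it stands.
- The arm moves only by the tool move_arm, never from a script. Its argument "commands" is a list that holds one entry, the list of rows, each a list of 7 numbers: the shift along the tool's x, y, z in m, then the turn, a rotation vector about the tool's x, y, z in degrees, then the finger opening in m, from 0 to 0.0854. In form: [[[x, y, z, rx, ry, rz, grip], ...]]. A call has 1 to 20 rows; each row shifts and turns the commanded pose from where the row before left it, along the tool's axes as they then stand; what a row does not reach is not made up. A row lasts 1/8 s, in which the tool goes at most 62.5 mm and 10.7 degrees, less where a joint would pass 70% of its speed; a pose out of reach is approached as far as the arm can. A call is refused whole if a number of a shift passes 0.0625 or a number of a turn 10.7, either way. A call with a gripper value outside its range is refused whole. The fingers move at their own pace and stop on an object; "squeeze" is the grip in N (left out, the last holds). Time passes only in rows, so rows that do not move let the fingers close. It gives the time, the measured TCP pose, the force, the opening and the grip force at its end, in the units of the state.
- bot.get_obs(): the state, without advancing time (a new reading comes with each control period).
- imaging.read_camera(name): name is "side" or "top"; returns the picture (480x640x3 uint8, red, green, blue); there is no depth.
- imaging.calibration(name): a dict with "intrinsics" (3x3 intrinsics, pixels), "k1" (the pictures are not rectified: a ray, as slopes to the right and down, at radius r is drawn at 1 + k1 r^2 times it, then the intrinsics apply), "extrinsics" (4x4, takes a point from camera to world coordinates). Camera axes: x right, y down, z forward; pixel columns grow to the right and rows downward; lengths in m; the calibration is good to about 2 mm. A picture is of the moment at which its call begins. calibration takes no time and is no camera call.
- bot.hand_in(): hands the job in; it is judged then, once.
The state is a dict: "t": time; "q": joint angles; "joint_vel": joint speeds; "joint_torque": joint torques, N m; "eef_pos": TCP position; "tool_rot": TCP orientation; "contact_force": force on the tool from outside, world axes, zero at the start; "torque": the same for the moment, N m; "gripper_width": opening from 0.0 (shut) to 1.0 (fully open); "grasp_force": force on a finger pad.
Only numpy, scipy, OpenCV 4.12 (cv2) and the standard library are available. Lean on these libraries where they do the work, as an engineer would, in place of code of your own. Each camera call takes 0.05 s, during which the arm holds its last target. There are 200 camera calls.

## Working session

There is one attempt and no reset: what is moved stays moved. The work goes in short steps, Python scripts to look and compute and a tool call to move; the robot and the scene stay as the last step left them, time stands still between calls to the robot, and variables do not carry over. Pictures are saved under pics/ and viewed, at most 10 in all, crops included, and the job is handed in when it is done.

Besides the shell and the picture viewer there is one more tool, called as name(argument=value, ...), one argument or row to a line, values as JSON. move_arm: Moves the arm, as the interface text tells. Its arguments: {"type":"object","properties":{"commands":{"type":"array","items":{"type":"array","items":{"type":"array","items":{"type":"number"}}}},"squeeze":{"type":"number"}},"required":["commands"]}

```bash
mkdir -p pics
python3 - <<'E'
from station import bot, imaging
import cv2
for n in("side","top"):
    cv2.imwrite(f"pics/{n}0.png",imaging.read_camera(n)[:,:,::-1]); c=imaging.calibration(n); print(n,c)
print(bot.get_obs())
E
```

```text
side {'intrinsics': array([[436.13176293,   0.        , 320.84167167],
       [  0.        , 436.13176293, 231.21736399],
       [  0.        ,   0.        ,   1.        ]]), 'k1': -0.10645176468607201, 'extrinsics': array([[ 0.71964352, -0.35046309,  0.59940706, -0.31160432],
       [-0.69395474, -0.3919214 ,  0.60400698, -0.89146681],
       [ 0.0232383 , -0.85063108, -0.52524922,  0.84636549],
       [ 0.        ,  0.        ,  0.        ,  1.        ]])}
top {'intrinsics': array([[571.73101078,   0.        , 317.15256093],
       [  0.        , 571.73101078, 242.42115704],
       [  0.        ,   0.        ,   1.        ]]), 'k1': -0.031227806157842278, 'extrinsics': array([[ 3.52302401e-02, -9.78377283e-01,  2.03805598e-01,
         1.36160631e-01],
       [-9.99359306e-01, -3.57766808e-02,  1.00378276e-03,
        -8.65666732e-02],
       [ 6.30940956e-03, -2.03710384e-01, -9.79010863e-01,
         1.80297266e+00],
       [ 0.00000000e+00,  0.00000000e+00,  0.00000000e+00,
         1.00000000e+00]])}
{'t': 0.1, 'q': array([-1.4570897 ,  0.47769877,  0.02235973,  1.55636008, -0.0115172 ,
        1.10929951, -0.08309941]), 'joint_vel': array([-0.00124357, -0.00206946, -0.0004825 , -0.00127903,  0.00015923,
        0.00183743,  0.00075298]), 'joint_torque': array([ 3.19744962e-03, -5.97763252e+01,  1.61280792e+00, -2.81955403e+01,
        1.27540663e-02,  5.04436859e-03,  8.80970816e-06]), 'eef_pos': array([0.14839314, 0.65793505, 0.23043262]), 'tool_rot': array([-3.52461417e-05,  1.10677216e-01,  9.93856068e-01, -8.17966963e-04]), 'contact_force': array([-0.40336675, -0.15535158, -0.76061545]), 'torque': array([-0.0082131 , -0.03761162, -0.00067305]), 'grasp_force': 0.0, 'gripper_width': 0.9997001287691738}
```

View pics/top0.png

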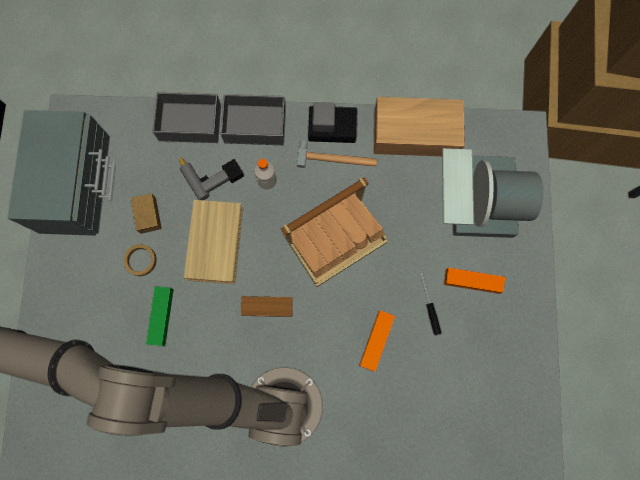

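View pics/side0.png

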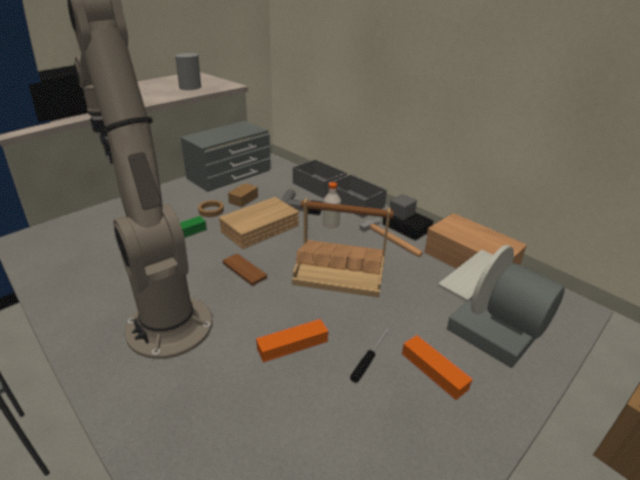

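The top view shows the tote at about (335,230), the stack at (213,241) and the glue bottle at (264,170). I'll enlarge the tote and the stack next.

Run:
```python
import cv2,numpy as np
t=cv2.imread("pics/top0.png");s=cv2.imread("pics/side0.png")
def crop(im,x,y,w,h,k,g):
    c=cv2.resize(im[y:y+h,x:x+w],None,fx=k,fy=k,interpolation=cv2.INTER_CUBIC)
    for u in range(-(-x//g)*g,x+w,g): cv2.putText(c,str(u),((u-x)*k,9),0,.33,(0,0,255)); cv2.line(c,((u-x)*k,10),((u-x)*k,16),(0,0,255))
    for v in range(-(-y//g)*g,y+h,g): cv2.putText(c,str(v),(0,(v-y)*k+4),0,.33,(0,0,255)); cv2.line(c,(22,(v-y)*k),(28,(v-y)*k),(0,0,255))
    return c
a=crop(t,275,170,115,120,5,10); 
cv2.imwrite("pics/tote_top.png",a)
b=crop(s,285,180,112,120,7,10); cv2.imwrite("pics/tote_side.png",b[:600])
b=crop(s,290,190,100,105,5,10); 
c=np.zeros((525,800,3),np.uint8); c[:,:500]=b
d=crop(s,215,195,90,52,3,10); c[:156,510:780]=d
d=crop(t,175,190,75,100,3,10); c[170:470,510:735]=d
cv2.imwrite("pics/mix.png",c)
```

```text
(no output)
```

View pics/tote_top.png

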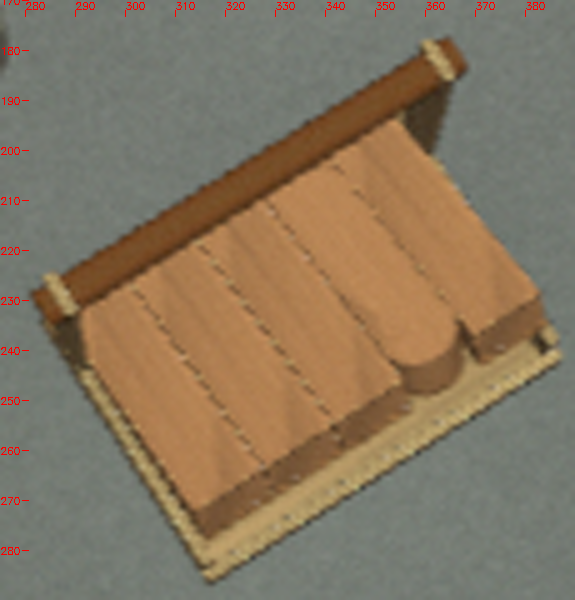

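View pics/mix.png

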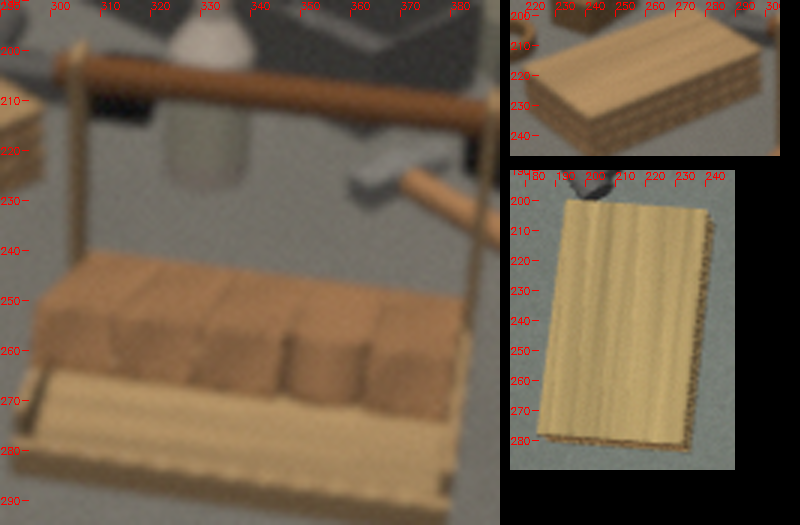

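Candidates for the near end, in the top view: square ends at (321,274), (335,262), (349,252) and (376,239), and one half-round end at (358,245), second from the right (tote y = -50). The crop and the side view at (354,260) confirm it. The green and orange bars and the brown sheet are distractors. Now I'll fit the tote, stack and glue poses.

```bash
cat > h.py <<'E'
import numpy as np
from station import bot, imaging
from scipy.optimize import least_squares
from scipy.spatial.transform import Rotation as R
cal={n:imaging.calibration(n) for n in("side","top")}
def proj(n,P):
    c=cal[n];E=c["extrinsics"];p=(np.atleast_2d(P)-E[:3,3])@E[:3,:3];s=p[:,:2]/p[:,2:]
    s=s*(1+c["k1"]*(s**2).sum(1,keepdims=True));K=c["intrinsics"];return s*[K[0,0],K[1,1]]+K[:2,2]
def ray(n,uv,z):
    c=cal[n];f=lambda q:proj(n,[q[0],q[1],z])[0]-uv
    return least_squares(f,[.6,0]).x
def loc(v,P):
    P=np.asarray(P,float);a=np.array(P);c,s=np.cos(v[2]),np.sin(v[2])
    a[:,0]=v[0]+c*P[:,0]-s*P[:,1];a[:,1]=v[1]+s*P[:,0]+c*P[:,1];return a
E
python3 - <<'E'
from h import *
T=[((-68.9,126,109),(315,271.6)),((-68.9,-126,109),(383.2,228.4)),((-68.9,-25.2,109),(355.4,246)),((-68.9,75.6,109),(328.6,263)),((-68.9,25.2,109),(342,255)),((66,0,195),(324.8,205.7))]
S=[((-68.9,126,109),(297.4,251)),((66,0,195),(344.8,208.4))]
f=lambda v:np.r_[(proj("top",loc(v,np.array([a for a,_ in T])/1e3))-[b for _,b in T]).ravel(),(proj("side",loc(v,np.array([a for a,_ in S])/1e3))-[b for _,b in S]).ravel()]
r=least_squares(f,[.6,-.1,.5],loss="soft_l1");print("tote",r.x,np.degrees(r.x[2]));print(r.fun.reshape(-1,2).round(1).tolist())
c=np.array([(125,75),(125,-75),(-125,-75),(-125,75)])/1e3
t=np.array([(193.7,200),(241,203),(233.7,281.7),(184.3,278)]);s=np.array([(275,198.3),(298.3,211.7),(241.7,234.3),(220.3,218.3)])
def g(v):
    P=loc(v,np.c_[c,np.full(4,v[3])]);return np.r_[(proj("top",P)-t).ravel(),(proj("side",P)-s).ravel()]
r2=least_squares(g,[.6,.2,0,.05],loss="soft_l1");print("stack",r2.x,np.degrees(r2.x[2]));print(g(r2.x).reshape(-1,2).round(1).tolist())
print("glue side foot",ray("side",(331,226),0),"top cap",ray("top",(263,163),.17))
print("check outer near wall",ray("top",(317,286.6),.0),loc(r.x,[(-.1,.134,0),(-.1,-.134,0)]),ray("top",(387,241),0))
E
```

```text
tote [ 0.52562911 -0.14174301  0.61420694] 35.19146516818909
[[-1.1, 0.8], [0.0, -0.7], [0.4, -0.6], [-0.6, 0.4], [-0.0, -0.6], [0.1, 0.4], [-0.5, 0.4], [1.7, 1.2]]
stack [ 0.49423872  0.23867246 -0.03370933  0.06290607] -1.9314024964845466
[[0.1, -0.2], [0.1, -0.0], [-0.5, -0.2], [0.3, 0.1], [-0.3, -0.8], [0.9, 0.3], [0.1, 0.9], [-1.6, -0.2]]
glue side foot [0.70884646 0.08320268] top cap [0.71378779 0.08632535]
check outer near wall [ 0.36848536 -0.08927551] [[ 0.36668041 -0.08986515  0.        ]
 [ 0.52113165 -0.30888299  0.        ]] [ 0.52441218 -0.30979494]
```

```bash
cat >> h.py <<'E'
TOTE=np.array([.5256,-.1417,.6142]); STK=np.array([.4942,.2387,-.0337])
def frame(yaw,th,sgn=-1):
    "tool rot: y along sgn*local y, z leaning th deg towards local +x"
    c,s=np.cos(yaw),np.sin(yaw);X=np.array([c,s,0]);Y=np.array([-s,c,0]);t=np.radians(th)
    z=np.sin(t)*X-np.cos(t)*np.array([0,0,1]);y=sgn*Y;return np.c_[np.cross(y,z),y,z]
def pose():
    o=bot.get_obs();q=o["tool_rot"];return np.array(o["eef_pos"]),R.from_quat([*q[1:],q[0]]).as_matrix()
def rows(wps):
    p,M=pose()
    for P,T in wps:
        sh=M.T@(P-p);rt=R.from_matrix(M.T@T).as_rotvec(degrees=True)
        sh=sh.round(4);rt=rt.round(1)
        print([*sh.tolist(),*rt.tolist()]);p=p+M@sh;M=M@R.from_rotvec(rt,degrees=True).as_matrix()
E
python3 - <<'E'
from h import *
from scipy.spatial.transform import Slerp
p,M=pose();T=frame(TOTE[2],0);tgt=loc(TOTE,[(-.06,-.0504,.25)])[0];n=20
a0=np.arctan2(p[1],p[0]);a1=np.arctan2(tgt[1],tgt[0]);r0=np.hypot(*p[:2]);r1=np.hypot(*tgt[:2])
yaw0=np.arctan2(M[1,1],M[0,1])+np.pi/2; yaw1=TOTE[2]; print(np.degrees([yaw0,yaw1]),tgt)
w=[]
for i in range(1,n+1):
    f=i/n;a=a0+f*(a1-a0);r=r0+f*(r1-r0);z=.231+min(1,i/5)*.05-max(0,(i-17)/3)*.031
    w.append((np.array([r*np.cos(a),r*np.sin(a),z]),frame(yaw0+f*(yaw1-yaw0),0)))
rows(w)
E
```

```text
[167.29127945  35.19106778] [ 0.50561168 -0.21746693  0.25      ]
[-0.0586, -0.0088, -0.0105, -0.1, 0.0, 6.6]
[-0.0582, -0.0072, -0.01, 0.0, 0.0, 6.6]
[-0.0579, -0.0055, -0.01, 0.0, 0.0, 6.6]
[-0.0575, -0.004, -0.01, 0.0, 0.0, 6.6]
[-0.057, -0.0025, -0.01, 0.0, 0.0, 6.6]
[-0.0565, -0.0009, -0.0, 0.0, 0.0, 6.6]
[-0.0559, 0.0005, 0.0, 0.0, 0.0, 6.6]
[-0.0554, 0.002, 0.0, 0.0, 0.0, 6.6]
[-0.0548, 0.0035, 0.0, 0.0, 0.0, 6.6]
[-0.0542, 0.0048, 0.0, 0.0, 0.0, 6.7]
[-0.0534, 0.0063, 0.0, 0.0, -0.0, 6.6]
[-0.0527, 0.0076, 0.0, 0.0, -0.0, 6.6]
[-0.052, 0.0088, 0.0, 0.0, -0.0, 6.6]
[-0.0512, 0.0102, 0.0, 0.0, -0.0, 6.6]
[-0.0504, 0.0113, 0.0, 0.0, -0.0, 6.6]
[-0.0496, 0.0126, -0.0, 0.0, -0.0, 6.6]
[-0.0487, 0.0137, -0.0, 0.0, -0.0, 6.6]
[-0.0478, 0.0147, 0.0103, 0.0, -0.0, 6.6]
[-0.0468, 0.0159, 0.0103, 0.0, -0.0, 6.6]
[-0.046, 0.0169, 0.0104, 0.0, -0.0, 6.6]
```

move_arm(
  commands=[
    [[-0.058,-0.009,-0.01,0,0,6.6,0],[-0.058,-0.007,-0.01,0,0,6.6,0],[-0.058,-0.005,-0.01,0,0,6.6,0],[-0.058,-0.004,-0.01,0,0,6.6,0],[-0.057,-0.002,-0.01,0,0,6.6,0],[-0.056,-0.001,0,0,0,6.6,0],[-0.056,0.001,0,0,0,6.6,0],[-0.055,0.002,0,0,0,6.6,0],[-0.055,0.003,0,0,0,6.6,0],[-0.054,0.005,0,0,0,6.6,0],[-0.053,0.006,0,0,0,6.6,0],[-0.053,0.008,0,0,0,6.6,0],[-0.052,0.009,0,0,0,6.6,0],[-0.051,0.01,0,0,0,6.6,0],[-0.05,0.011,0,0,0,6.6,0],[-0.05,0.013,0,0,0,6.6,0],[-0.049,0.014,0,0,0,6.6,0],[-0.048,0.015,0.01,0,0,6.6,0],[-0.047,0.016,0.01,0,0,6.6,0],[-0.046,0.017,0.01,0,0,6.6,0]],
  ],
)

```text
t: 2.6
eef_pos: [0.506, -0.2177, 0.2508]
tool_rot: [-0.0, 0.954, 0.301, -0.0]
contact_force: [-0.4, -0.5, 0.3]
gripper_width: -0.002
grasp_force: 0.0
```

Run:
```python
from h import *
tgt=loc(TOTE,[(-.06,-.0504,.12)])[0];T=frame(TOTE[2],0)
p,M=pose();print(p,bot.get_obs()["q"].round(2),bot.get_obs()["contact_force"]); print((M.T@(tgt-p)).round(4), R.from_matrix(M.T@T).as_rotvec(degrees=True).round(1))
import cv2
t=imaging.read_camera("top");cv2.imwrite("pics/t1.png",cv2.resize(t[150:300,260:410,::-1],None,fx=4,fy=4,interpolation=2))
```

```text
[ 0.5059598  -0.21774665  0.25080621] [-0.36  0.32  0.82  1.87 -0.27  1.06 -0.39] [-0.43937751 -0.48257755  0.2614664 ]
[-1.000e-04 -4.000e-04  1.308e-01] [-0.   0.  -0.1]
```

move_arm(
  commands=[
    [[0,0,0.05,0,0,0,0],[0,0,0.05,0,0,0,0],[0,0,0.03,0,0,0,0],[0,0,0.005,0,0,0,0],[0,0,0.005,0,0,0,0],[0,0,0.005,0,0,0,0],[0,0,0.005,0,0,0,0]],
  ],
)

```text
t: 3.52
eef_pos: [0.5075, -0.2165, 0.1019]
tool_rot: [0.0, 0.953, 0.303, 0.001]
contact_force: [-0.1, -0.1, 0.4]
gripper_width: -0.003
grasp_force: 0.1
```

Run:
```python
from h import *
import cv2
s=imaging.read_camera("side");cv2.imwrite("pics/s1.png",cv2.resize(s[180:300,280:400,::-1],None,fx=4,fy=4,interpolation=2))
```

```text
(no output)
```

View pics/s1.png

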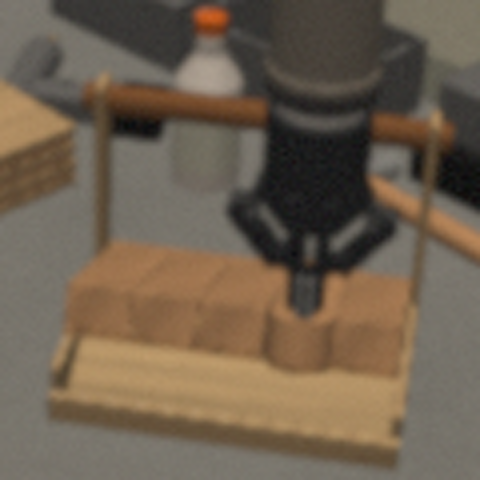

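The shut fingers rest on the round-nosed block, at crop (305,305), and the neighbours are clear. I'll press on.

move_arm(
  commands=[
    [[0,0,0.005,0,0,0,0],[0,0,0.005,0,0,0,0],[0,0,0.005,0,0,0,0],[0,0,0.005,0,0,0,0],[0,0,0.004,0,0,0,0],[0,0,0.004,0,0,0,0],[0,0,0,0,0,0,0]],
  ],
)

```text
t: 4.45
eef_pos: [0.5066, -0.2163, 0.073]
tool_rot: [-0.0, 0.953, 0.303, -0.0]
contact_force: [-0.8, 0.6, -0.1]
gripper_width: 0.001
grasp_force: 0.0
```

Run:
```python
from h import *
import cv2
s=imaging.read_camera("side");cv2.imwrite("pics/s2.png",cv2.resize(s[180:300,280:400,::-1],None,fx=4,fy=4,interpolation=2))
```

```text
(no output)
```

View pics/s2.png

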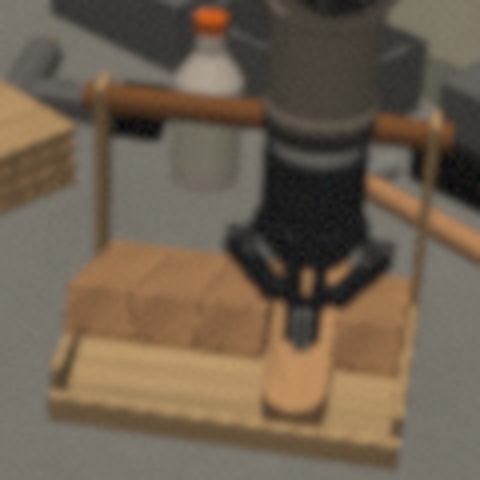

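The block has rocked over: its nose is down at crop (293,405) and the squares haven't moved. Next I'll rise and plan the slanted approach.

Run:
```python
from h import *
print("nose proj side (full) ",proj("side",loc(TOTE,[(-.0984,-.0504,.0414),(-.083,-.0504,.0045)])), "seen ~ (354,280)")
L=lambda x,z:loc(TOTE,[(x,-.0504,z)])[0]
F=lambda th:frame(TOTE[2],th)
w=[(L(-.06,.115),F(0)),(L(-.06,.16),F(0)),(L(-.055,.19),F(8))]
for i in range(1,5): w.append((L(-.055+.013*i,.19-.008*i),F(8+8*i)))
for d in(.085,.060,.04,.025): w.append((L(.0675-d*.643,.0739+d*.766),F(40)))
rows(w)
```

```text
nose proj side (full)  [[352.76589351 283.21785709]
 [352.64515536 289.67127125]] seen ~ (354,280)
[-0.0015, 0.0002, -0.0418, -0.0, 0.0, 0.1]
[-0.0, -0.0, -0.045, -0.0, 0.0, -0.0]
[0.0049, -0.0, -0.03, -0.0, 8.0, -0.0]
[0.0118, -0.0, 0.0097, -0.0, 8.0, -0.0]
[0.0103, -0.0, 0.0113, -0.0, 8.0, -0.0]
[0.0086, -0.0, 0.0126, -0.0, 8.0, -0.0]
[0.0068, -0.0, 0.0137, -0.0, 8.0, -0.0]
[-0.0, -0.0, 0.0247, -0.0, 0.0, -0.0]
[-0.0, -0.0, 0.025, -0.0, 0.0, -0.0]
[-0.0, -0.0, 0.02, -0.0, 0.0, -0.0]
[-0.0, -0.0, 0.015, -0.0, 0.0, -0.0]
```

move_arm(
  commands=[
    [[-0.001,0,-0.042,0,0,0,0],[0,0,-0.045,0,0,0,0],[0.005,0,-0.03,0,8,0,0.076],[0.012,0,0.01,0,8,0,0.076],[0.01,0,0.011,0,8,0,0.076],[0.009,0,0.013,0,8,0,0.076],[0.007,0,0.014,0,8,0,0.076],[0,0,0.025,0,0,0,0.076],[0,0,0.025,0,0,0,0.076],[0,0,0.02,0,0,0,0.076],[0,0,0,0,0,0,0.076]],
  ],
)

```text
t: 5.88
eef_pos: [0.5899, -0.1569, 0.1038]
tool_rot: [-0.105, 0.895, 0.285, 0.326]
contact_force: [-0.0, -1.1, 0.2]
gripper_width: 0.889
grasp_force: 0.0
```

Run:
```python
from h import *
import cv2
k=lambda im,x,y:cv2.resize(im[y:y+130,x:x+130,::-1],None,fx=3,fy=3,interpolation=2)
cv2.imwrite("pics/p3.png",np.hstack([k(imaging.read_camera("side"),275,175),k(imaging.read_camera("top"),265,165)]))
L=lambda x,z:loc(TOTE,[(x,-.0504,z)])[0]
print(bot.get_obs()["q"].round(2),pose()[0]);rows([(L(.0675,.0739),frame(TOTE[2],40))])
```

```text
[ 0.44  0.5   0.03  2.11 -1.36  0.63  0.7 ] [ 0.589614   -0.15871126  0.10457985]
[-0.0006, -0.0004, 0.0396, 0.0, 0.0, 0.0]
```

View pics/p3.png

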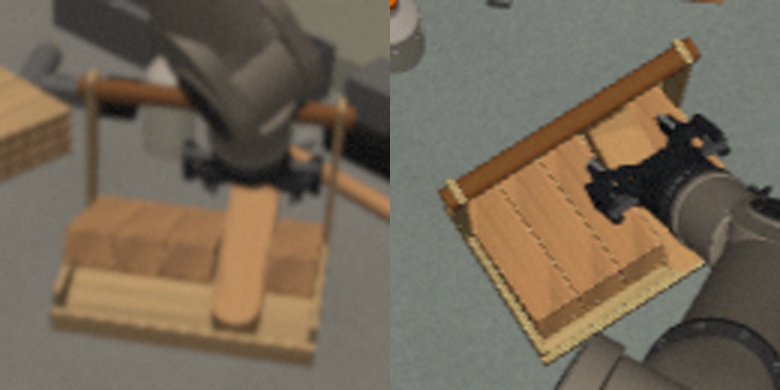

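Run:
```python
from h import *
P=loc(TOTE,[(.0685,-.0252,.109),(.0685,-.0756,.109),(.0835,-.0252,.072)])
print("top crop: far top corners L,R, sole L",((proj("top",P)-[265,165])*3+[390,0]).round())
p,M=pose();Q=[p+M@np.array([0,s*.05,-.02]) for s in(1,-1)]
print("fingers",((proj("top",Q)-[265,165])*3+[390,0]).round(), ((proj("side",Q)-[275,175])*3).round())
```

```text
top crop: far top corners L,R, sole L [[587. 131.]
 [628. 105.]
 [578. 128.]]
fingers [[671. 120.]
 [589. 172.]] [[302. 195.]
 [206. 184.]]
```

The block's far corner is at crop (588,130), matching the projection, and the fingers straddle it below the bar. I'll go in and close.

move_arm(
  commands=[
    [[0,0,0.015,0,0,0,0.076],[0,0,0.015,0,0,0,0.076],[0,0,0.01,0,0,0,0.076],[0,0,0,0,0,0,0.076]],
  ],
)

```text
t: 6.48
eef_pos: [0.6106, -0.1434, 0.0736]
tool_rot: [-0.103, 0.896, 0.285, 0.326]
contact_force: [0.4, -0.4, -0.7]
gripper_width: 0.888
grasp_force: 0.0
```

Run:
```python
from h import *
L=lambda x,z:loc(TOTE,[(x,-.0504,z)])[0]
print(bot.get_obs()["q"].round(2),bot.get_obs()["contact_force"]);rows([(L(.0675,.0739),frame(TOTE[2],40))])
```

```text
[ 0.59  0.58 -0.21  2.08 -1.36  0.49  0.72] [ 0.41436624 -0.38540118 -0.71968713]
[-0.0006, 0.0, -0.0009, -0.0, 0.0, 0.1]
```

move_arm(
  commands=[
    [[0,0,0,0,0,0,0.04],[0,0,0,0,0,0,0.04],[0,0,0,0,0,0,0.04],[0,0,0,0,0,0,0.04],[0,0,0,0,0,0,0.04],[0,0,0,0,0,0,0.04]],
  ],
  squeeze=90,
)

```text
t: 7.22
eef_pos: [0.6109, -0.1434, 0.0741]
tool_rot: [-0.103, 0.896, 0.285, 0.326]
contact_force: [-3.8, -0.5, 6.7]
gripper_width: 0.569
grasp_force: 91.6
```

Run:
```python
from h import *
p,M=pose();T=frame(TOTE[2],40)
X=np.array([np.cos(TOTE[2]),np.sin(TOTE[2]),0]);Z=np.array([0,0,1.]);d=T[:,2]
w=[];q=p.copy()
for i in range(4): q=q+.007*(-.375*X+.927*Z);w.append((q,T))
for i in range(6): q=q-.02*d;w.append((q,T))
rows(w)
```

```text
[0.0022, 0.0, -0.0067, -0.0, 0.0, 0.1]
[0.0021, 0.0, -0.0066, -0.0, 0.0, -0.0]
[0.0022, 0.0, -0.0067, -0.0, 0.0, -0.0]
[0.0021, 0.0, -0.0066, -0.0, 0.0, -0.0]
[0.0, 0.0, -0.02, -0.0, 0.0, -0.0]
[0.0, 0.0, -0.02, -0.0, 0.0, -0.0]
[0.0, 0.0, -0.02, -0.0, 0.0, -0.0]
[0.0, 0.0, -0.02, -0.0, 0.0, -0.0]
[0.0, 0.0, -0.02, -0.0, 0.0, -0.0]
[0.0, 0.0, -0.02, -0.0, 0.0, -0.0]
```

move_arm(
  commands=[
    [[0.002,0,-0.007,0,0,0,0.04],[0.002,0,-0.007,0,0,0,0.04],[0.002,0,-0.007,0,0,0,0.04],[0.002,0,-0.006,0,0,0,0.04],[0,0,-0.02,0,0,0,0.04]],
  ],
)

```text
t: 7.85
eef_pos: [0.5909, -0.156, 0.1148]
tool_rot: [-0.104, 0.895, 0.285, 0.326]
contact_force: [0.0, -1.0, -2.5]
gripper_width: 0.575
grasp_force: 93.1
```

move_arm(
  commands=[
    [[0,0,-0.02,0,0,0,0.04],[0,0,-0.02,0,0,0,0.04],[0,0,-0.02,0,0,0,0.04],[0,0,-0.02,0,0,0,0.04],[0,0,-0.02,0,0,0,0.04],[0,0,0,0,0,0,0.04]],
  ],
)

```text
t: 8.6
eef_pos: [0.5387, -0.1952, 0.1927]
tool_rot: [-0.102, 0.896, 0.284, 0.327]
contact_force: [0.7, -0.1, -2.2]
gripper_width: 0.574
grasp_force: 93.1
```

Run:
```python
from h import *
import cv2
k=lambda im,x,y:cv2.resize(im[y:y+130,x:x+130,::-1],None,fx=3,fy=3,interpolation=2)
cv2.imwrite("pics/p4.png",np.hstack([k(imaging.read_camera("side"),275,175),k(imaging.read_camera("top"),265,165)]))
p,M=pose();print(p,bot.get_obs()["q"].round(2),bot.get_obs()["gripper_width"])
```

```text
[ 0.53884338 -0.19363078  0.19137335] [ 0.63  0.33 -0.06  2.11 -1.06  0.73  0.45] 0.571186571183334
```

View pics/p4.png

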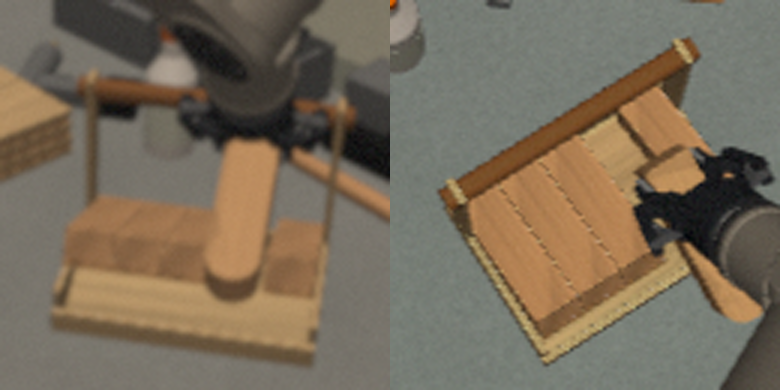

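The block is held clear of the tote, with its nose at side crop (232,275). All four squares are lying as before. Now I'll check how the block sits in the hand.

```bash
cat >> h.py <<'E'
def block(p,M,phi=18,a=.076,c=.008):
    "block rot, origin from tool pose; phi: tool lean in the block frame"
    f=np.radians(phi);B=M@np.array([[np.cos(f),0,np.sin(f)],[0,-1,0],[np.sin(f),0,-np.cos(f)]])
    return B,p-B@np.array([a,0,c])
E
python3 - <<'E'
from h import *
p,M=pose()
for phi in(13,18,23):
  for a in(.068,.076,.084):
    B,o=block(p,M,phi,a);P=o+np.array([(-.09,0,.04),(-.09,0,0),(.09,.025,.04),(.09,-.025,.04),(.09,.025,0)])@B.T
    print(phi,a,"pitch",np.degrees(np.arcsin(B[2,0])).round(1),"side nose t/b",((proj("side",P[:2])-[275,175])*3).round().tolist(),"top nose t/b, farL,farR,farLsole",((proj("top",P)-[265,165])*3+[390,0]).round().tolist())
E
```

```text
13 0.068 pitch 27.0 side nose t/b [[230.0, 283.0], [230.0, 302.0]] top nose t/b, farL,farR,farLsole [[747.0, 308.0], [732.0, 299.0], [639.0, 168.0], [683.0, 140.0], [627.0, 162.0]]
13 0.076 pitch 27.0 side nose t/b [[229.0, 291.0], [229.0, 310.0]] top nose t/b, farL,farR,farLsole [[751.0, 315.0], [736.0, 305.0], [643.0, 175.0], [687.0, 147.0], [630.0, 169.0]]
13 0.084 pitch 27.0 side nose t/b [[227.0, 299.0], [228.0, 318.0]] top nose t/b, farL,farR,farLsole [[754.0, 321.0], [740.0, 312.0], [647.0, 182.0], [691.0, 154.0], [634.0, 176.0]]
18 0.068 pitch 22.0 side nose t/b [[230.0, 272.0], [230.0, 296.0]] top nose t/b, farL,farR,farLsole [[750.0, 309.0], [737.0, 302.0], [637.0, 166.0], [681.0, 138.0], [626.0, 162.0]]
18 0.076 pitch 22.0 side nose t/b [[229.0, 280.0], [229.0, 303.0]] top nose t/b, farL,farR,farLsole [[754.0, 315.0], [741.0, 309.0], [641.0, 173.0], [685.0, 145.0], [630.0, 169.0]]
18 0.084 pitch 22.0 side nose t/b [[228.0, 288.0], [228.0, 311.0]] top nose t/b, farL,farR,farLsole [[758.0, 322.0], [745.0, 315.0], [646.0, 180.0], [689.0, 152.0], [634.0, 176.0]]
23 0.068 pitch 17.0 side nose t/b [[231.0, 261.0], [230.0, 288.0]] top nose t/b, farL,farR,farLsole [[753.0, 308.0], [742.0, 304.0], [635.0, 163.0], [679.0, 135.0], [626.0, 163.0]]
23 0.076 pitch 17.0 side nose t/b [[230.0, 268.0], [229.0, 295.0]] top nose t/b, farL,farR,farLsole [[758.0, 315.0], [746.0, 311.0], [640.0, 170.0], [683.0, 142.0], [630.0, 170.0]]
23 0.084 pitch 17.0 side nose t/b [[229.0, 275.0], [228.0, 302.0]] top nose t/b, farL,farR,farLsole [[762.0, 322.0], [750.0, 318.0], [644.0, 177.0], [687.0, 149.0], [635.0, 177.0]]
```

Run:
```python
import cv2,numpy as np
p=cv2.imread("pics/p4.png")
a=cv2.resize(p[130:330,180:300],None,fx=3,fy=3,interpolation=2);b=cv2.resize(p[130:330,630:780],None,fx=3,fy=3,interpolation=2)
c=np.hstack([a,b[:, :440]])[:600]
for u in range(180,300,20): cv2.putText(c,str(u),((u-180)*3,10),0,.35,(0,0,255))
for u in range(640,776,20): cv2.putText(c,str(u),((u-630)*3+360,10),0,.35,(0,0,255))
for v in range(140,330,20): cv2.putText(c,str(v)+"-",(0,(v-130)*3+4),0,.35,(0,0,255));cv2.putText(c,str(v)+"-",(362,(v-130)*3+4),0,.35,(0,0,255))
cv2.imwrite("pics/p4z.png",c)
```

```text
(no output)
```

View pics/p4z.png

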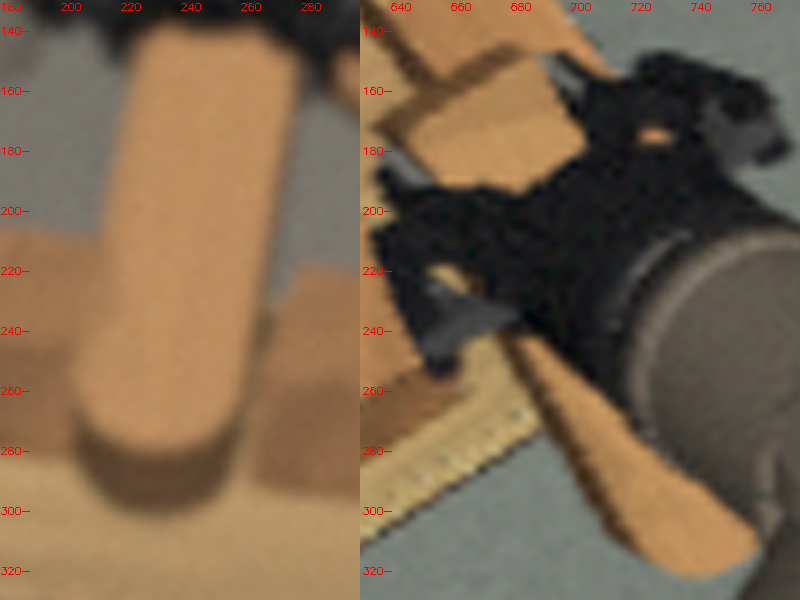

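The grasp matches the nominal one: side nose at (228,279)/(228,301), phi about 18°, and a of about 76 mm. Next I'll raise it, level it and carry it over the bar to the stack.

Run:
```python
from h import *
p,M=pose();w=[]
for i in range(1,6): w.append((p+[0,0,.02*i],frame(TOTE[2],40-22*i/5)))
q=p+[0,0,.1];t=loc(STK,[(.076,0,.29)])[0];print(q,t)
n=14
for i in range(1,n+1):
    f=i/n;f=f+ -np.sin(2*np.pi*f)/(2*np.pi)*.6
    w.append((q+f*(t-q),frame(TOTE[2]+f*(STK[2]-TOTE[2]),18)))
rows(w)
```

```text
[ 0.53884338 -0.19363078  0.29137335] [0.57015685 0.23613928 0.29      ]
[0.0129, 0.0, -0.0153, -0.1, -4.4, 0.1]
[0.0116, 0.0, -0.0163, 0.0, -4.4, -0.0]
[0.0104, 0.0, -0.0171, 0.0, -4.4, -0.0]
[0.009, 0.0, -0.0178, 0.0, -4.4, -0.0]
[0.0076, 0.0, -0.0185, 0.0, -4.4, -0.0]
[0.0078, -0.01, 0.0025, -0.3, -0.0, 1.0]
[0.0097, -0.0129, 0.0033, -0.5, -0.0, 1.4]
[0.013, -0.0183, 0.0042, -0.6, -0.0, 1.9]
[0.0166, -0.0252, 0.0056, -0.8, -0.0, 2.5]
[0.0196, -0.0328, 0.0064, -1.0, -0.0, 3.1]
[0.0207, -0.0395, 0.0069, -1.2, -0.0, 3.7]
[0.0195, -0.0441, 0.0065, -1.3, -0.0, 4.0]
[0.0164, -0.0454, 0.0055, -1.3, -0.0, 4.0]
[0.0122, -0.0432, 0.0041, -1.2, -0.0, 3.7]
[0.0081, -0.0378, 0.0028, -1.0, -0.0, 3.2]
[0.0048, -0.0304, 0.0017, -0.9, -0.0, 2.5]
[0.0025, -0.0227, 0.0008, -0.6, -0.0, 1.9]
[0.0013, -0.0164, 0.0005, -0.4, -0.0, 1.3]
[0.0007, -0.0129, 0.0003, -0.3, -0.0, 1.1]
```

move_arm(
  commands=[
    [[0.013,0,-0.015,0,-4.4,0,0.04],[0.012,0,-0.016,0,-4.4,0,0.04],[0.01,0,-0.017,0,-4.4,0,0.04],[0.009,0,-0.018,0,-4.4,0,0.04],[0.008,0,-0.018,0,-4.4,0,0.04],[0.008,-0.01,0.002,-0.3,0,1,0.04],[0.01,-0.013,0.003,-0.5,0,1.4,0.04],[0.013,-0.018,0.004,-0.6,0,1.9,0.04],[0.017,-0.025,0.006,-0.8,0,2.5,0.04],[0.02,-0.033,0.006,-1,0,3.1,0.04],[0.021,-0.04,0.007,-1.2,0,3.7,0.04],[0.02,-0.044,0.006,-1.3,0,4,0.04],[0.016,-0.045,0.006,-1.3,0,4,0.04],[0.012,-0.043,0.004,-1.2,0,3.7,0.04],[0.008,-0.038,0.003,-1,0,3.2,0.04],[0.005,-0.03,0.002,-0.9,0,2.5,0.04],[0.002,-0.023,0.001,-0.6,0,1.9,0.04],[0.001,-0.016,0,-0.4,0,1.3,0.04],[0.001,-0.013,0,-0.3,0,1.1,0.04],[0,0,0,0,0,0,0.04]],
  ],
)

```text
t: 11.2
eef_pos: [0.5696, 0.2387, 0.2896]
tool_rot: [0.002, 0.988, -0.014, 0.155]
contact_force: [-0.0, -0.1, -2.4]
gripper_width: 0.571
grasp_force: 93.1
```

Run:
```python
from h import *
o=bot.get_obs();print(o["q"].round(2),o["contact_force"])
p,M=pose();T=frame(STK[2],18)
rows([(loc(STK,[(.076,0,z)])[0],T) for z in(.25,.21,.17,.14,.115,.1)])
```

```text
[-0.45  0.2  -0.16  1.85  0.29  0.86 -2.37] [-0.03416995 -0.08774089 -2.38256472]
[-0.0116, 0.0026, 0.0379, -0.2, 0.1, 0.3]
[-0.0123, -0.0, 0.0381, 0.0, 0.0, 0.0]
[-0.0123, -0.0, 0.038, 0.0, 0.0, 0.0]
[-0.0093, -0.0001, 0.0285, 0.0, 0.0, 0.0]
[-0.0077, 0.0, 0.0238, 0.0, 0.0, 0.0]
[-0.0046, 0.0, 0.0143, 0.0, 0.0, 0.0]
```

move_arm(
  commands=[
    [[-0.012,0.003,0.038,0,0,0.3,0.04],[-0.012,0,0.038,0,0,0,0.04],[-0.012,0,0.038,0,0,0,0.04],[-0.009,0,0.028,0,0,0,0.04],[-0.008,0,0.024,0,0,0,0.04],[-0.004,0,0.014,0,0,0,0.04],[0,0,0,0,0,0,0.04]],
  ],
)

```text
t: 12.08
eef_pos: [0.5713, 0.2334, 0.101]
tool_rot: [0.002, 0.988, -0.018, 0.155]
contact_force: [0.5, -0.2, -1.7]
gripper_width: 0.565
grasp_force: 93.2
```

Run:
```python
from h import *
import cv2
k=lambda im,x,y,w,h:cv2.resize(im[y:y+h,x:x+w,::-1],None,fx=4,fy=4,interpolation=2)
cv2.imwrite("pics/p5.png",np.hstack([k(imaging.read_camera("side"),210,160,100,100),k(imaging.read_camera("top"),170,190,100,100)]))
print(bot.get_obs()["contact_force"])
rows([(loc(STK,[(.076,0,z)])[0],frame(STK[2],18)) for z in(.1,.097)])
```

```text
[ 8.45597161e-01  3.24162237e-04 -2.36895197e+00]
[-0.0031, -0.0018, 0.002, -0.1, -0.0, -0.2]
[-0.001, -0.0, 0.0028, -0.0, -0.0, -0.0]
```

move_arm(
  commands=[
    [[-0.001,0,0.003,0,0,0,0.04],[-0.001,0,0.003,0,0,0,0.04],[-0.001,0,0.003,0,0,0,0.04],[-0.001,0,0.003,0,0,0,0.04],[-0.001,0,0.003,0,0,0,0.04]],
  ],
)

```text
t: 12.8
eef_pos: [0.5717, 0.2341, 0.086]
tool_rot: [0.002, 0.988, -0.018, 0.156]
contact_force: [-0.2, -0.0, -2.4]
gripper_width: 0.57
grasp_force: 93.2
```

move_arm(
  commands=[
    [[-0.001,0,0.003,0,0,0,0.04],[-0.001,0,0.003,0,0,0,0.04],[-0.001,0,0.002,0,0,0,0.04],[0,0,0,0,0,0,0.04]],
  ],
)

```text
t: 13.3
eef_pos: [0.5712, 0.2341, 0.0775]
tool_rot: [0.002, 0.988, -0.018, 0.156]
contact_force: [0.1, -0.0, -1.8]
gripper_width: 0.575
grasp_force: 93.2
```

move_arm(
  commands=[
    [[-0.0005,0,0.0015,0,0,0,0.04],[-0.0005,0,0.0015,0,0,0,0.04],[0,0,0,0,0,0,0.04]],
  ],
)

```text
t: 13.68
eef_pos: [0.5713, 0.2341, 0.0744]
tool_rot: [0.002, 0.988, -0.018, 0.156]
contact_force: [0.2, 0.3, -1.3]
gripper_width: 0.573
grasp_force: 93.2
```

move_arm(
  commands=[
    [[-0.0003,0,0.0015,0,0,0,0.04],[0,0,0,0,0,0,0.04]],
  ],
)

```text
t: 13.92
eef_pos: [0.5715, 0.2341, 0.0729]
tool_rot: [0.002, 0.988, -0.018, 0.156]
contact_force: [0.3, 0.5, -2.1]
gripper_width: 0.575
grasp_force: 93.2
```

Run:
```python
from h import *
import cv2
k=lambda im,x,y,w,h:cv2.resize(im[y:y+h,x:x+w,::-1],None,fx=4,fy=4,interpolation=2)
cv2.imwrite("pics/p6.png",np.hstack([k(imaging.read_camera("side"),210,160,100,100),k(imaging.read_camera("top"),170,190,100,100)]))
o=bot.get_obs();print(o["contact_force"],o["torque"],o["eef_pos"])
```

```text
[ 0.14916853  0.58231299 -1.43624152] [0.0048095  0.25030887 0.02741703] [0.57154183 0.2341566  0.07301103]
```

move_arm(
  commands=[
    [[-0.0003,0,0.0015,0,0,0,0.04],[0,0,0,0,0,0,0.04]],
  ],
)

```text
t: 14.28
eef_pos: [0.5718, 0.2342, 0.0716]
tool_rot: [0.001, 0.988, -0.018, 0.156]
contact_force: [-0.2, -0.2, -0.5]
gripper_width: 0.571
grasp_force: 93.5
```

move_arm(
  commands=[
    [[-0.0003,0,0.0015,0,0,0,0.04],[0,0,0,0,0,0,0.04]],
  ],
)

```text
t: 14.52
eef_pos: [0.5722, 0.2344, 0.0715]
tool_rot: [0.001, 0.987, -0.018, 0.157]
contact_force: [-6.0, -1.3, 12.3]
gripper_width: 0.575
grasp_force: 95.2
```

Run:
```python
from h import *
o=bot.get_obs();print(o["contact_force"],o["torque"],o["eef_pos"])
```

```text
[-6.04278051 -1.32899038 12.26429966] [-0.55683931  0.57679548 -0.16063973] [0.57220742 0.2344387  0.07149038]
```

Run:
```python
from h import *
import cv2
k=lambda im,x,y,w,h:cv2.resize(im[y:y+h,x:x+w,::-1],None,fx=4,fy=4,interpolation=2)
cv2.imwrite("pics/p7.png",np.hstack([k(imaging.read_camera("side"),210,160,100,110),k(imaging.read_camera("top"),170,190,100,110)]))
p,M=pose();B,o=block(p,M);print(B[2,0],B[:,2],o,p)
P=o+np.array([(-.09,0,.04),(-.09,0,0),(.09,.025,.04),(.09,-.025,.04),(.09,.025,0),(.09,-.025,0)])@B.T
print(((proj("side",P)-[210,160])*4).round().tolist(),((proj("top",P)-[170,190])*4+[400,0]).round().tolist())
```

```text
0.0014851129755601813 [-0.0016056  -0.00328002  0.99999333] [0.49633551 0.23728671 0.0633915 ] [0.57227218 0.23449329 0.07150431]
[[113.0, 212.0], [116.0, 252.0], [262.0, 141.0], [295.0, 161.0], [264.0, 179.0], [296.0, 199.0]] [[553.0, 303.0], [562.0, 311.0], [546.0, 70.0], [611.0, 75.0], [555.0, 83.0], [619.0, 88.0]]
```

View pics/p7.png

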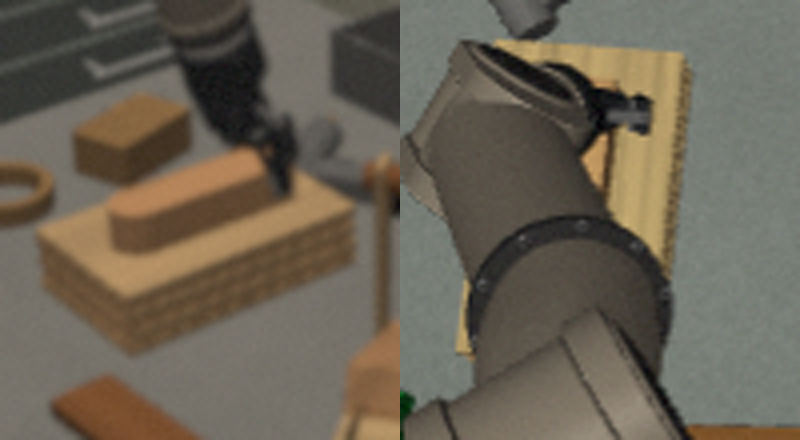

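The block lies flat on the middle of the stack, nose at side crop (115,225), carrying about 14 N, and its estimated centre is within 3 mm of the stack's. I'll release and back off.

move_arm(
  commands=[
    [[0,0,0,0,0,0,0.04],[0,0,0,0,0,0,0.056],[0,0,0,0,0,0,0.064],[0,0,0,0,0,0,0.074],[0,0,0,0,0,0,0.08],[0,0,0,0,0,0,0.08]],
  ],
  squeeze=20,
)

```text
t: 15.38
eef_pos: [0.5719, 0.2341, 0.0699]
tool_rot: [0.002, 0.988, -0.018, 0.156]
contact_force: [-0.1, 0.6, 0.3]
gripper_width: 0.94
grasp_force: 0.0
```

move_arm(
  commands=[
    [[0,0,-0.01,0,0,0,0.08],[0,0,-0.02,0,0,0,0.08],[0,0,-0.03,0,0,0,0.08],[0,0,-0.05,0,0,0,0.08],[0,0,-0.05,0,0,0,0.08],[0,0,-0.04,0,0,0,0.08],[0,0,0,0,0,0,0.08],[0,0,0,0,0,0,0.08]],
  ],
)

```text
t: 16.38
eef_pos: [0.5098, 0.2355, 0.26]
tool_rot: [0.002, 0.988, -0.018, 0.156]
contact_force: [-0.2, -1.2, -1.4]
gripper_width: 0.936
grasp_force: 0.0
```

Run:
```python
from h import *
import cv2
a=cv2.imread("pics/p7.png")[:,:400];s=imaging.read_camera("side")
k=cv2.resize(s[160:270,210:310,::-1],None,fx=4,fy=4,interpolation=2)
cv2.imwrite("pics/p8.png",k);d=cv2.absdiff(a,k).max(2);print("changed px in block area",[(d[205:250,100:240]>40).mean(),(d[160:205,180:250]>40).mean()])
s0=cv2.imread("pics/side0.png")
d=cv2.absdiff(s0,s[:,:,::-1].copy()).max(2)
print("tote squares diff",(d[240:275,295:340]>30).mean(),(d[250:275,366:382]>30).mean(),"glue",(d[180:228,322:340]>40).mean())
o=bot.get_obs();print(o["eef_pos"],o["contact_force"],o["gripper_width"])
```

```text
changed px in block area [np.float64(0.0), np.float64(0.0)]
tote squares diff 0.0 0.0 glue 0.0
[0.5096734  0.23522946 0.25922317] [ 0.02591368 -0.04297958 -0.11093814] 0.9383179181650093
```

The release left the block, the squares and the bottle unchanged, so I'll hand in.

```bash
python3 -c "
from station import bot
print(bot.hand_in())"
```

```text
the job is handed in; nothing more can be done
None
```

The round-nosed block was rocked over, taken out under the bar and set flat on the middle of the stack; the camera check before hand-in showed the square blocks and glue bottle unmoved, and the job is handed in at about 16 s (no verdict was returned).

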